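# Move the fuses to the new carrier in reverse order

### The job

Move all four fuses from the grey fuse carrier to the blue one, which is fed from the opposite side, so put them in reverse order: the fuse nearest the orange end of the grey carrier goes in the cell farthest from the orange end of the blue one, and so on along the row. Stand each fuse upright, coloured disc up, on the floor of its own cell, and let none of them tip over on the way.

Things in the scene. Friction and masses are not known exactly. Their poses are not given: they have to be found in the camera images.
- fuse_red_center (a point): White ceramic fuse with steel ends, a red band near its top and a red disc on top: upright cylinder, 28 mm diameter, 56 mm tall, about 70 g, loose. Starts standing on the red gauge plate in a cell of the grey carrier, up to 6 mm off its centre. The point is its centre, 28 mm above its foot; z up along the fuse, turn about z of no matter.
- fuse_yellow_center (a point): White ceramic fuse with steel ends, a yellow band near its top and a yellow disc on top: upright cylinder, 28 mm diameter, 56 mm tall, about 70 g, loose. Starts standing on the yellow gauge plate in a cell of the grey carrier, up to 6 mm off its centre. The point is its centre, 28 mm above its foot; z up along the fuse, turn about z of no matter.
- fuse_green_center (a point): White ceramic fuse with steel ends, a green band near its top and a green disc on top: upright cylinder, 28 mm diameter, 56 mm tall, about 70 g, loose. Starts standing on the green gauge plate in a cell of the grey carrier, up to 6 mm off its centre. The point is its centre, 28 mm above its foot; z up along the fuse, turn about z of no matter.
- fuse_blue_center (a point): White ceramic fuse with steel ends, a blue band near its top and a blue disc on top: upright cylinder, 28 mm diameter, 56 mm tall, about 70 g, loose. Starts standing on the blue gauge plate in a cell of the grey carrier, up to 6 mm off its centre. The point is its centre, 28 mm above its foot; z up along the fuse, turn about z of no matter.
- gauge_red: Flat red gauge plate, 48 x 48 x 4 mm, fixed as the floor of one cell of the grey carrier. The red fuse starts on it; it stays behind and shows which cell that fuse came from. Origin at the centre of its underside, 6 mm above the ledge; axes as the grey carrier.
- gauge_yellow: Flat yellow gauge plate, 48 x 48 x 4 mm, fixed as the floor of one cell of the grey carrier. The yellow fuse starts on it; it stays behind and shows which cell that fuse came from. Origin at the centre of its underside, 6 mm above the ledge; axes as the grey carrier.
- gauge_green: Flat green gauge plate, 48 x 48 x 4 mm, fixed as the floor of one cell of the grey carrier. The green fuse starts on it; it stays behind and shows which cell that fuse came from. Origin at the centre of its underside, 6 mm above the ledge; axes as the grey carrier.
- gauge_blue: Flat blue gauge plate, 48 x 48 x 4 mm, fixed as the floor of one cell of the grey carrier. The blue fuse starts on it; it stays behind and shows which cell that fuse came from. Origin at the centre of its underside, 6 mm above the ledge; axes as the grey carrier.
- old_carrier: Grey fuse carrier, fixed on the ledge: four square open cells in a row. Origin under its centre, on the ledge; x along the row, z up. Cell centres at x = -84, -28, 28, 84 mm, y = 0. Cells 48 x 48 mm inside, walls 8 mm thick, tops 16 mm and floors 10 mm above the ledge. Bright orange block (20 mm tall) at its orange end, x = -116 to -136; plain 6 mm lug at the other, to x = 132. 64 mm wide.
- new_carrier: Blue fuse carrier, black floors, fixed on the ledge: four square open cells in a row. Origin under its centre, on the ledge; x along the row, z up. Cell centres at x = -84, -28, 28, 84 mm, y = 0. Cells 48 x 48 mm inside, walls 8 mm thick, tops 16 mm and floors 10 mm above the ledge. Bright orange block (20 mm tall) at its orange end, x = -116 to -136; plain 6 mm lug at the other, to x = 132. 64 mm wide.

How it is judged:
By the outcome, as a careful person would: the job done as asked, in the order asked, and still so for the second after the job is handed in, with the robot touching nothing.
It also fails if it takes over 99 s, if anything falls off the work surface, if the arm or the gripper's body presses on something with over 40 N, if the wrist force passes 120 N, or if a joint passes its speed limit or range.

### The arm

A 6-joint arm with a two-finger parallel gripper is mounted at the origin on the work surface. World frame = base frame: x ahead of the robot, y to its left, z up, the work surface at z = 0. Lengths are in mm, angles in rad, forces in N, time in s.
With the tool pointing down it reaches from about 325 to 875 mm from the base axis. Payload 4.4 kg.
Tool frame: the origin (TCP) lies on the centre line of the jaws, within the pads' length; the fingertips stand ahead of it and the grasp point (between the pads) lies 6 mm ahead of it (ctrl.tcp_to_tips is the z of the fingertips in the tool frame, in mm); z points along the fingers, y is the direction in which the jaws open and shut (so a half turn about z gives the same grasp; the last joint's range is limited). The gripper opens to 85 mm and grips with 20 to 120 N. Pads are 22 mm wide; open, the fingers measure 114 mm over their backs; the gripper's body (76 mm by 85 mm) begins 54 mm behind the grasp point. The pads swing forward as they close: fully open they stand 13 mm farther back than shut.
Start: joints at [1.103, 0.207, 1.542, -0, 1.393, -0.15], TCP at [179.684, 546.206, 256.282] pointing down, gripper open.
Joint ranges: [-2.73, 2.73], [-0.86, 2.22], [0.23, 2.46], [-1.11, 4.25], [0.08, 2.63], [-2.82, 2.82]. Speed limits (rad/s): [2.79, 2.79, 3.14, 3.14, 3.14, 3.14].

### API

Orientations are given as a 3x3 rotation matrix whose columns are the frame's x, y, z axes.
In Python, from plant import ctrl, sensors, optics gives the robot as it stands. Calls block until the motion is done:
- ctrl.move_ptp(position, orientation): joint-space move of the TCP to a pose.
- ctrl.move_l(position, rot=None, vel=150, threshold=None): straight line of the TCP; rot=None keeps the orientation; vel is the mean speed in mm/s. With threshold (N) it stops when the force on the tool has changed by that much, and returns True; else False.
- ctrl.set_joints(angles): joint-space move.
- ctrl.gripper_to(opening, force=None): finger opening in mm; force is the grip in N (None keeps the last); returns when the fingers have stopped.
- ctrl.hold(seconds).
- ctrl.solve_ik(position, orientation): joint angles nearest the present ones, or None.
- sensors.read_state(): the state.
- optics.grab_frame(name): name is "scene" or "top" or "wrist"; returns (picture, depth): 400x640x3 uint8, red, green, blue; 400x640 float32, mm along the optical axis (not along the pixel's ray), 0 where there is no reading.
- optics.camera_params(name): a dict with "mtx" (3x3 intrinsics, pixels), "k1" (the pictures are not rectified: a ray, as slopes to the right and down, at radius r is drawn at 1 + k1 r^2 times it, then the intrinsics apply), "R" (3x3) and "t" (3): a world point X has camera coordinates R X + t; the wrist camera has in their place "T_tool_cam" (4x4, takes a point from camera to tool coordinates, whose origin is the TCP and whose axes are the flange's). Camera axes: x right, y down, z forward; pixel columns grow to the right and rows downward; lengths in mm; the calibration is good to about 2 mm. A picture is of the moment at which its call begins: read the wrist's pose just before it. camera_params takes no time and is no camera call.
A pose or a line that the arm cannot do raises ctrl.MotionError and nothing moves.
- ctrl.finish_job(): hands the job in, once; it reports no verdict.
The state is a dict: "t": time; "q": joint angles; "qvel": joint speeds; "tau": joint torques, N m; "eef_pos": TCP position; "eef_rot": TCP orientation; "force": force on the tool from outside, world axes, zero at the start; "wrist_torque": the same for the moment, N m; "grip_width": finger opening in mm.
Only numpy, scipy, OpenCV 4.12 (cv2) and the standard library are available. Lean on these libraries where they do the work, as an engineer would, in place of code of your own. Each camera call takes 0.05 s, during which the arm holds its last target.

## Working session

There is one attempt and no reset: what is moved stays moved. The work goes in short steps, each a Python script; the robot and the scene stay as the last script left them, time stands still between calls to the robot, and variables do not carry over. Pictures are saved under pics/ and viewed, and the job is handed in when it is done.

```bash
ls; mkdir -p pics; python3 - <<'E'
from plant import ctrl,sensors,optics
import cv2
s=sensors.read_state();print(s['t'],s['eef_pos'],s['eef_rot'],ctrl.tcp_to_tips,s['grip_width'])
for n in ["scene","top"]:
    p,d=optics.grab_frame(n);cv2.imwrite(f"pics/{n}0.png",p[:,:,::-1]);print(optics.camera_params(n),(d>0).mean())
print(optics.camera_params("wrist"))
E
```

```text
pics
0.0 [179.36807256 545.56255191 255.10751491] [[-9.49897561e-01  3.12559615e-01 -1.05394941e-03]
 [ 3.12561190e-01  9.49895383e-01 -2.06481921e-03]
 [ 3.55762578e-04 -2.29079041e-03 -9.99997313e-01]] 25.0 85.29516338711437
{'mtx': array([[477.47345235,   0.        , 320.67514646],
       [  0.        , 477.47345235, 203.17347757],
       [  0.        ,   0.        ,   1.        ]]), 'k1': 0.016476689823742823, 'R': array([[-0.42368281,  0.90566871, -0.01603298],
       [ 0.58704696,  0.26106186, -0.76630449],
       [-0.6898324 , -0.33408215, -0.64227749]]), 't': array([ 239.73902331, -279.59744238, 1315.45737409])} 0.9960859375
{'mtx': array([[456.5521455 ,   0.        , 314.12291622],
       [  0.        , 456.5521455 , 203.72462449],
       [  0.        ,   0.        ,   1.        ]]), 'k1': -0.0611788821240109, 'R': array([[-0.05313776, -0.99858612, -0.00146053],
       [-0.97073768,  0.05199876, -0.23444508],
       [ 0.23418955, -0.0110401 , -0.97212827]]), 't': array([ -5.24088523, 563.97067385, 712.39110214])} 0.99613671875
{'mtx': array([[306.32181009,   0.        , 318.57811825],
       [  0.        , 306.32181009, 202.87491432],
       [  0.        ,   0.        ,   1.        ]]), 'k1': -0.058816289890358774, 'T_tool_cam': array([[-1.29212064e-03, -9.49777525e-01, -3.12923286e-01,
         7.96577185e+01],
       [ 9.99999098e-01, -1.11209129e-03, -7.53795487e-04,
         3.94729838e-01],
       [ 3.67938752e-04, -3.12923978e-01,  9.49778105e-01,
        -1.17338955e+02],
       [ 0.00000000e+00,  0.00000000e+00,  0.00000000e+00,
         1.00000000e+00]])}
```

View pics/top0.png

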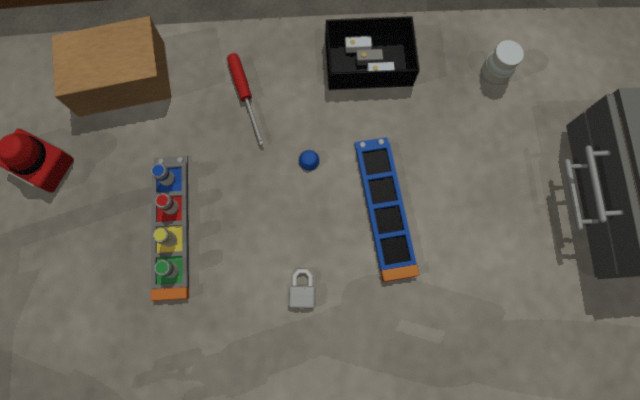

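View pics/scene0.png

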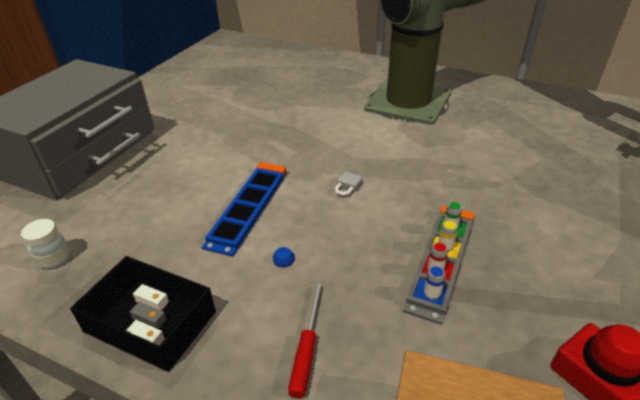

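```bash
cat > h.py <<'E'
from plant import ctrl,sensors,optics
import cv2,numpy as np
def ray(cp,uv):
    uv=np.atleast_2d(uv).astype(float);m=cp['mtx']
    xd=np.c_[(uv[:,0]-m[0,2])/m[0,0],(uv[:,1]-m[1,2])/m[1,1]];x=xd.copy()
    for _ in range(20): x=xd/(1+cp['k1']*(x**2).sum(1,keepdims=True))
    return np.c_[x,np.ones(len(x))]
def cast(cp,uv,z):
    R,t=cp['R'],cp['t'];C=-R.T@t;d=ray(cp,uv)@R
    return C+d*((z-C[2])/d[:,2])[:,None]
def pts(cp,D):
    v,u=np.mgrid[0:400,0:640];r=ray(cp,np.c_[u.ravel(),v.ravel()])*D.reshape(-1,1)
    return ((r-cp['t'])@cp['R']).reshape(400,640,3)
def wcp():
    s=sensors.read_state();c=dict(optics.camera_params('wrist'));T=c['T_tool_cam']
    Rw=s['eef_rot']@T[:3,:3];C=s['eef_pos']+s['eef_rot']@T[:3,3]
    c['R']=Rw.T;c['t']=-Rw.T@C;return c
def blobs(m,amin=20,amax=1e9):
    n,l,st,ce=cv2.connectedComponentsWithStats(m.astype(np.uint8),connectivity=4)
    return [(ce[i],st[i]) for i in range(1,n) if amin<=st[i,4]<=amax]
E
python3 - <<'E'
from h import *
cp=optics.camera_params('top');p,D=optics.grab_frame('top');P=pts(cp,D)
for uv in [(120,180),(172,146),(215,200),(300,220),(378,295),(440,200)]: print('table',uv,P[uv[1],uv[0]].round(1))
for uv in [(20,150),(105,60),(240,75),(309,160),(370,50),(508,52),(302,295),(600,180)]: print('obj',uv,P[uv[1],uv[0]].round(1))
hsv=cv2.cvtColor(p,cv2.COLOR_RGB2HSV);H,S,V=[hsv[...,i].astype(int) for i in range(3)]
Z=P[...,2]
# orange
for c,s in blobs((H>6)&(H<16)&(S>170)&(V>120),60): print('orange',c.round(1),s[4],cast(cp,c,20).round(1))
# fuse tops
for n,h in dict(red=((H<6)|(H>174)),yellow=(H>20)&(H<35),green=(H>45)&(H<85),blue=(H>100)&(H<130)).items():
    for c,s in blobs(h&(S>110)&(Z>50)&(Z<80),15):
        if c[0]<220 and c[0]>100 and c[1]>140: print(n,c.round(1),s,Z[int(c[1]),int(c[0])].round(1),cast(cp,c,66).round(1))
m=np.zeros((400,640),bool);m[135:285,350:425]=True
bl=(H>100)&(H<130)&(S>120)&(V>60)
for c,s in blobs(m&(V<50)&~bl,150): print('cell',c.round(1),s,cast(cp,c,13).round(1), P[int(c[1]),int(c[0])].round(1))
E
```

```text
table (120, 180) [6.452e+02 3.307e+02 3.000e-01]
table (172, 146) [708.6 232.3  -0.9]
table (215, 200) [596.1 148.5  -0. ]
table (300, 220) [548.8  -8.5   4.1]
table (378, 295) [ 406.2 -140.6    0.5]
table (440, 200) [ 573.1 -270.9    2. ]
obj (20, 150) [677.  467.4 101.9]
obj (105, 60) [848.4 333.2  89.9]
obj (240, 75) [837.6  94.5  26.1]
obj (309, 160) [657.6 -30.8  21.7]
obj (370, 50) [ 879.5 -162.8   24.9]
obj (508, 52) [ 832.5 -412.5   76.6]
obj (302, 295) [412.8  -6.2  20.1]
obj (600, 180) [ 573.9 -530.4   86.5]
orange [399.8 273.6] 271 [[ 440.2 -179.3   20. ]]
orange [168.9 293.6] 370 [[426.6 226.   20. ]]
red [161.6 199.8] [156 195  12  11 103] 66.9 [[584.2 227.2  66. ]]
yellow [159.5 234.2] [154 229  12  12 109] 67.2 [[524.1 229.3  66. ]]
yellow [169.1 238. ] [166 232   6  11  17] 56.6 [[516.7 212.8  66. ]]
green [161.2 266.9] [156 262  11  11  99] 66.6 [[468.5 225.3  66. ]]
blue [157.4 169.8] [152 165  12  11  98] 67.1 [[639.1 236.2  66. ]]
cell [376.1 160.9] [363 149  27  25 518] [[ 652.1 -156.3   13. ]] [ 655.  -156.7    9.9]
cell [382.3 189.5] [369 177  28  26 557] [[ 596. -163.   13.]] [ 596.9 -162.4   13.8]
cell [388.5 219. ] [375 206  29  27 592] [[ 540.1 -169.4   13. ]] [ 540.6 -168.8   10.9]
cell [395.  249.4] [381 236  29  28 626] [[ 484.2 -175.9   13. ]] [ 485.2 -174.6   11.5]
```

```bash
python3 - <<'E'
from h import *
R=np.array([[-1,0,0],[0,1,0],[0,0,-1.]])
ctrl.move_ptp([530,228,230],R)
cp=wcp();p,D=optics.grab_frame('wrist');cv2.imwrite('pics/w1.png',p[:,:,::-1]);P=pts(cp,D)
s=sensors.read_state();print(s['t'],s['eef_pos'],s['q'])
hsv=cv2.cvtColor(p,cv2.COLOR_RGB2HSV);H,S,V=[hsv[...,i].astype(int) for i in range(3)];Z=P[...,2]
for n,h in dict(red=((H<6)|(H>174)),yellow=(H>20)&(H<35),green=(H>45)&(H<85),blue=(H>100)&(H<130)).items():
    for c,q in blobs(h&(S>110)&(Z>60)&(Z<75),40): print(n,c.round(1),q,Z[int(c[1]),int(c[0])].round(1),cast(cp,c,66).round(1))
for c,q in blobs((H>6)&(H<16)&(S>170)&(V>120),60): print('orange',c.round(1),q[4],cast(cp,c,20).round(1))
E
```

```text
1.9333 [529.56687984 228.96742178 230.06659331] [ 2.57967456e-01  2.32717554e-01  1.56560379e+00  3.17933219e-04
  1.34318406e+00 -1.31429922e+00]
red [317.5 242.3] [308 233  20  19 301] 66.8 [[584.6 227.7  66. ]]
red [537.  304.7] [517 296  49  21 356] 70.7 [[664.5 477.   66. ]]
yellow [319.6 184.8] [309 175  22  21 368] 65.5 [[524.6 229.8  66. ]]
green [315.2 124.8] [304 114  23  23 403] 66.1 [[469.1 225.9  66. ]]
blue [325.6 288.8] [316 281  20  17 253] 65.3 [[639.5 236.3  66. ]]
orange [318.6  79.8] 1242 [[428.  228.9  20. ]]
```

View pics/w1.png

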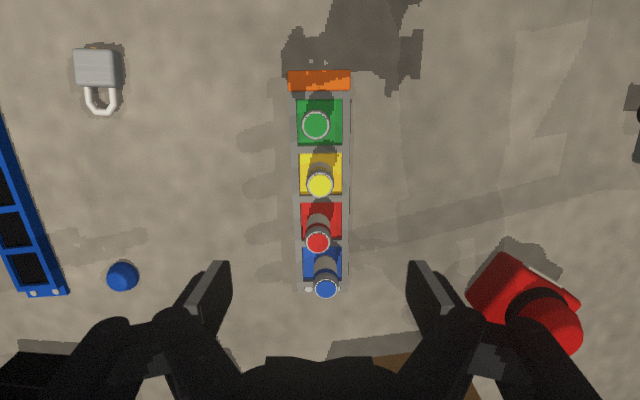

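```bash
cat >> h.py <<'E'
RG=np.array([[-1,0,0],[0,1,0],[0,0,-1.]])
a=np.arctan2(19.6,167.9);c_,s_=np.cos(a),np.sin(a)
RB=np.array([[c_,-s_,0],[s_,c_,0],[0,0,1]])@RG
def st(m):
    s=sensors.read_state();print(m,round(s['t'],2),s['eef_pos'].round(1),'w',round(s['grip_width'],1),'F',s['force'].round(1))
    return s
def xfer(src,dst):
    ctrl.gripper_to(62,force=40)
    ctrl.move_l([*src,135],RG,vel=250)
    ctrl.move_l([*src,51],RG,vel=110)
    st('at pick')
    ctrl.gripper_to(20,force=40)
    s=st('gripped'); z0=s['eef_pos'][2]; off=s['eef_pos'][:2]-src
    if not 24<s['grip_width']<32: raise SystemExit('bad grip')
    ctrl.move_l([*src,150],RG,vel=120)
    st('lifted')
    ctrl.move_l([*dst,150],RB,vel=220)
    ctrl.move_l([*dst,58],RB,vel=110)
    hit=ctrl.move_l([*dst,50],RB,vel=15,threshold=4)
    s=st('down hit=%s'%hit)
    ctrl.gripper_to(58)
    st('released')
    ctrl.move_l([*s['eef_pos'][:2],150],RB,vel=130)
E
python3 - <<'E'
from h import *
xfer([469,225.7],[652.1,-156.3])
cp=wcp();p,D=optics.grab_frame('wrist');cv2.imwrite('pics/w2.png',p[:,:,::-1])
E
```

```text
at pick 3.82 [469.9 225.9  51.8] w 62.3 F [-0.7 -0.4 -0.4]
gripped 4.22 [469.7 225.9  51.9] w 27.2 F [-1.  -0.5  4.3]
lifted 5.19 [468.1 225.5 149. ] w 27.3 F [-0.8  0.1 -1.2]
down hit=True 8.71 [ 652.4 -156.4   52. ] w 27.1 F [0.  0.1 3.5]
released 9.11 [ 650.9 -155.9   50.1] w 57.8 F [ 0.1 -0.7 -0.9]
```

View pics/w2.png

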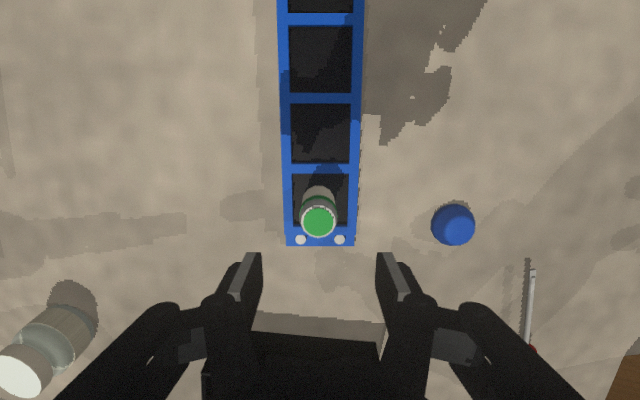

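The green fuse (disc at 318,221) is standing upright in the last cell, next to the lug. I'll do the remaining three the same way.

```bash
python3 - <<'E'
from h import *
for src,dst in [([524.3,229.6],[596,-163]),([584.4,227.5],[540.1,-169.4]),([639.3,236.2],[484.2,-175.9])]:
    ctrl.move_l([540,0,150],RG,vel=250)
    xfer(src,dst)
ctrl.move_l([500,-20,230],RB,vel=200)
s=st('end')
p,D=optics.grab_frame('scene');cv2.imwrite('pics/s3.png',p[:,:,::-1])
p,D=optics.grab_frame('wrist');cv2.imwrite('pics/w3.png',p[:,:,::-1])
E
```

```text
at pick 13.2 [525.  229.7  51.7] w 61.9 F [0.1 0.4 0.1]
gripped 13.6 [525.1 229.9  52. ] w 27.1 F [-0.2 -0.2  3.4]
lifted 14.57 [523.5 229.4 148.9] w 27.1 F [ 0.5  0.4 -1.9]
down hit=True 17.98 [ 596.3 -163.1   52. ] w 27.1 F [-0.4 -0.2  4.8]
released 18.38 [ 595.  -162.6   50.4] w 58.2 F [-0.3  0.7  0. ]
at pick 22.35 [585.1 227.6  51.8] w 62.1 F [-0.2  0.3  0.1]
gripped 22.75 [585.2 227.7  52.1] w 27.2 F [-1.3 -0.6  3.7]
lifted 23.73 [583.5 227.3 148.9] w 26.9 F [-0.1 -0.  -0.5]
down hit=True 27.13 [ 540.4 -169.5   52.1] w 27.1 F [-0.1 -0.2  4.2]
released 27.53 [ 539.2 -169.    50.7] w 57.8 F [0.6 0.2 0.4]
at pick 31.57 [640.1 236.3  51.9] w 62.2 F [-0.2  0.1 -0.8]
gripped 31.98 [640.1 236.5  52.2] w 27.1 F [-0.4  0.3  3.9]
lifted 32.95 [638.4 236.  148.7] w 26.8 F [-0.4  0.3 -0.1]
down hit=True 36.53 [ 484.5 -176.1   52.1] w 27.2 F [-1.1 -0.8  4.2]
released 36.93 [ 483.3 -175.4   51. ] w 57.8 F [ 0.2  0.3 -0.1]
end 38.88 [499.5 -20.4 229.2] w 57.6 F [-0.6 -0.4  0.1]
```

View pics/s3.png

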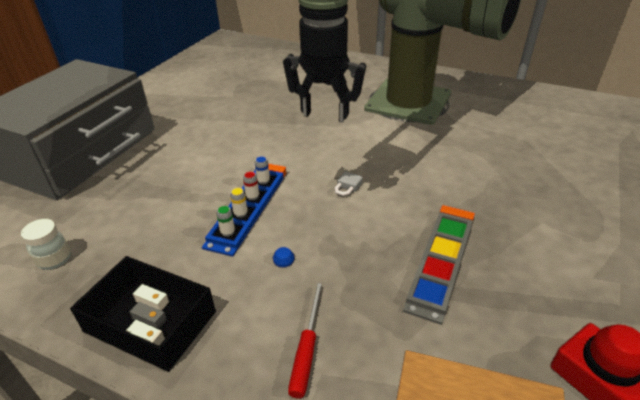

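The scene view shows all four upright in the blue carrier: blue (261,162) next to the orange end, then red, yellow and green (226,213). I'll measure them from the top camera before handing in.

```bash
python3 - <<'E'
from h import *
cp=optics.camera_params('top');p,D=optics.grab_frame('top');P=pts(cp,D);Z=P[...,2]
cv2.imwrite('pics/t4.png',p[:,:,::-1])
hsv=cv2.cvtColor(p,cv2.COLOR_RGB2HSV);H,S,V=[hsv[...,i].astype(int) for i in range(3)]
cells=dict(green=(652.1,-156.3),yellow=(596,-163),red=(540.1,-169.4),blue=(484.2,-175.9))
for n,h in dict(red=((H<6)|(H>174)),yellow=(H>20)&(H<35),green=(H>45)&(H<85),blue=(H>100)&(H<130)).items():
    for c,s in blobs(h&(S>110)&(Z>58)&(Z<75),40):
        if 340<c[0]<440 and c[1]>130:
            X=cast(cp,c,66)[0];print(n,c.round(1),s[4],Z[int(c[1]),int(c[0])].round(1),X.round(1),'off cell',(X[:2]-cells[n]).round(1))
E
```

```text
red [394.1 213. ] 103 67.4 [ 539.6 -170.6   66. ] off cell [-0.5 -1.2]
yellow [387.1 182. ] 92 70.1 [ 595.1 -163.7   66. ] off cell [-0.9 -0.7]
blue [401.  245.4] 106 66.8 [ 483.6 -177.    66. ] off cell [-0.6 -1.1]
```

View pics/t4.png

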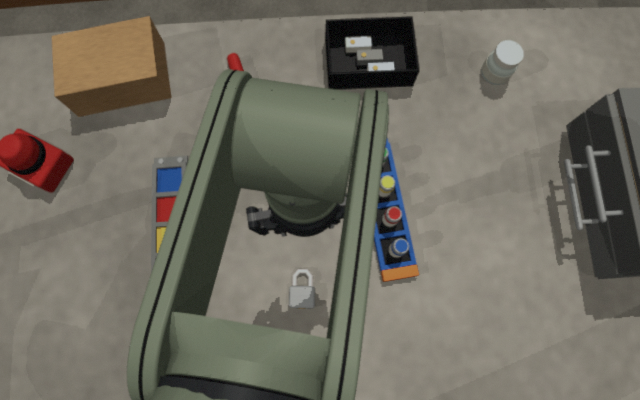

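From the top, red (394,213), yellow (387,182) and blue (401,245) are within 1.5 mm of their cell centres. The arm hides green, so I'll move it aside, measure green and hand in.

```bash
python3 - <<'E'
from h import *
ctrl.move_l([450,200,230],RG,vel=200)
cp=optics.camera_params('top');p,D=optics.grab_frame('top');Z=pts(cp,D)[...,2]
hsv=cv2.cvtColor(p,cv2.COLOR_RGB2HSV);H,S=[hsv[...,i].astype(int) for i in range(2)]
ok=False
for c,s in blobs((H>45)&(H<85)&(S>110)&(Z>58)&(Z<75),40):
    if 340<c[0]<440:
        X=cast(cp,c,66)[0];print(c.round(1),s[4],Z[int(c[1]),int(c[0])],X); ok=np.hypot(X[0]-652.1,X[1]+156.3)<5
if ok: ctrl.hold(0.5);st('fin');ctrl.finish_job();print('handed in')
E
```

```text
[380.7 151.7] 76 69.67134617383954 [ 651.02464341 -157.3413067    66.        ]
fin 40.85 [450.  199.9 230. ] w 57.9 F [-0.3 -0.1  0.5]
the job is handed in; nothing more can be done
handed in
```

I moved all four fuses to the blue carrier in reverse order and handed the job in at about 41 s. Counting from the blue carrier's orange end, the order is now blue, red, yellow, green; on the grey carrier it was green, yellow, red, blue.

- **Position:** the last top-camera check found every disc within about 1.5 mm of its cell centre.
- **Upright:** disc heights read 66.8–70.1 mm, against 66 mm expected for a standing fuse. Yellow and green (about 70 mm) read a few millimetres high. I put that down to depth noise, because all four touched the floor at the same height and the scene picture showed them upright.
- **Clear of the arm:** the gripper was open and well away from everything when I handed in.

No check failed.

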